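Spacer pack on an off-centre arbor

ROBOT

A 6-joint arm with a two-finger parallel gripper is mounted at the origin on a cart in front of the work surface, level with it; the furniture and walls round the work are solid. World frame = base frame: x ahead of the robot, y to its left, z up, the work surface at z = 0. Lengths are in m, angles in rad, forces in N, time in s.
With the tool pointing down it reaches from about 0.35 to 0.775 m from the base axis. Payload 5.5 kg.
Tool frame: the origin (TCP) lies at the very end of the fingers, on their centre line; the grasp point (between the pads) lies 19 mm behind it; z points along the fingers, y is the line along which they close (so a half turn about z gives the same grasp; the last joint's range is limited). The gripper opens to 85 mm and grips with 20 to 120 N. Pads are 22 mm wide; open, the fingers measure 114 mm over their backs; the gripper's body (76 mm by 85 mm) begins 54 mm behind the grasp point. The pads swing forward as they close: fully open they stand 13 mm farther back than shut.
Start: joints at [1.012, 0.313, 0.046, 1.304, 0, 1.431], TCP at [0.234, 0.525, 0.231] pointing down, gripper open.
Joint ranges: [-2.76, 2.76], [-0.86, 1.69], [-1.03, 1.26], [-2.2, 2.34], [-1.47, 1.5], [-3.14, 3.14]. Speed limits (rad/s): [2.57, 2.57, 3.14, 3.14, 3.14, 3.14].

INTERFACE

Orientations are given as a unit quaternion [w, x, y, z].
In Python, from workcell import get_state, read_camera, calibration, hand_in gives the robot as it stands.
- The arm moves only by the tool drive_tool, never from a script. Its argument "deltas" is a list that holds one entry, the list of rows, each a list of 7 numbers: the closure in counts, from 0 (fully open) to 255 (shut), then the shift along the tool's x, y, z in m, then the turn, a rotation vector about the tool's x, y, z in degrees. A call has 1 to 12 rows; each row is the pose to reach, as a shift and turn from the pose commanded when the call began, along the tool's axes at that moment; what a row does not reach only later rows make up. A row lasts 1/8 s, in which the tool goes at most 62.5 mm and 10.7 degrees, less where a joint would pass 70% of its speed; a pose out of reach is approached as far as the arm can. A call with a gripper value outside its range is refused whole. The fingers move at their own pace and stop on an object; "newtons" is the grip in N (left out, the last holds). Time passes only in rows, so rows that repeat a pose let the fingers close. It gives the time, the measured TCP pose, the force, the opening and the grip force at its end, in the units of the state.
- get_state(): the state, without advancing time (a new reading comes with each control period).
- read_camera(name): name is "scene" or "top"; returns (picture, depth): 420x560x3 uint8, red, green, blue; 420x560 float32, m along the optical axis (not along the pixel's ray), 0 where there is no reading.
- calibration(name): a dict with "mtx" (3x3 intrinsics, pixels), "world_from_camera" (4x4, takes a point from camera to world coordinates). Camera axes: x right, y up, looking along -z (the intrinsics and any distortion apply to the point x, -y, -z); pixel columns grow to the right and rows downward; lengths in m; the calibration is good to about 2 mm. A picture is of the moment at which its call begins. calibration takes no time and is no camera call.
- hand_in(): hands the job in; it is judged then, once.
The state is a dict: "clock": time; "joint_pos": joint angles; "qvel": joint speeds; "tau": joint torques, N m; "tcp_pos": TCP position; "orientation": TCP orientation; "wrist_force": force on the tool from outside, world axes, zero at the start; "ft_torque": the same for the moment, N m; "finger_gap": finger opening in m; "grip_force": force on a finger pad.
Only numpy, scipy, OpenCV 4.12 (cv2) and the standard library are available. Lean on these libraries where they do the work, as an engineer would, in place of code of your own. Each camera call takes 0.05 s, during which the arm holds its last target. There are 200 camera calls.

TASK

Build the spacer pack on the upright arbor of the small centring stage: thread on the thickest spacer first, then the middle one, then the thinnest, guiding each one down without dropping it until it lies flat against the shoulder or the spacer below. The stage carries the arbor off centre, not over the middle of its foot: feel for it gently and do not force anything. Leave the bearing, the shift fork and the feeler gauge where they are.

Things in the scene. Friction and masses are not known exactly. Their poses are not given: they have to be found in the camera images.
- stage_foot: Fixed centring stage: round dark steel foot, 110 mm diameter, 14 mm high; origin: centre of its underside, z up. On it, concentric, a clamped eccentric disc, 72 mm diameter, 12 mm high; off its centre stands a round shoulder (40 mm diameter, 4 mm high, top 30 mm above the origin) with the arbor in its middle.
- arbor_nominal (a point): Point 82 mm above the foot's centre, level with the arbor's flat top. Arbor: rigid upright steel post, 20 mm diameter, 52 mm long above the shoulder, top edge chamfered 1.5 mm in, 2 mm down. Its true axis stands 6 mm sideways from this point. In which direction (anywhere round the circle) differs every time and is not measured; forces under 40 N do not turn it.
- spacer_thick: The thickest of three loose plain steel spacer rings, all 48 mm outside diameter with a 22.5 mm through bore; this one is 20 mm thick. It lies flat on the bench. Origin: centre of its underside; z is the ring's axis, up. Belongs at the bottom, underside 30 mm above the bench.
- spacer_middle: The middle one of three loose plain steel spacer rings, all 48 mm outside diameter with a 22.5 mm through bore; this one is 14 mm thick. It lies flat on the bench. Origin: centre of its underside; z is the ring's axis, up. Belongs in the middle, underside 50 mm above the bench.
- spacer_thin: The thinnest of three loose plain steel spacer rings, all 48 mm outside diameter with a 22.5 mm through bore; this one is 10 mm thick. It lies flat on the bench. Origin: centre of its underside; z is the ring's axis, up. Belongs on top, underside 64 mm above the bench.
- bearing: Ball bearing, 47 mm diameter, 15 mm high, lying flat; not part of the job. Origin: centre of its underside.
- shift_fork: Cast shift fork, 101 x 68 x 22 mm, lying flat; not part of the job. Origin: centre of its underside.
- feeler_gauge: Feeler gauge, 26 x 112 x 13 mm, lying along its y; not part of the job. Origin: centre of its underside.
Not all that is in view belongs to the job. What is shaped like the spacer_thick but green or turquoise is not meant. Leave any green look-alike of the spacer_thin alone.

How it is judged:
By the outcome, as a careful person would: the job done as asked, in the order asked, and still so for the second after the job is handed in, with the robot touching nothing.
It also fails if it takes over 72 s, if anything falls off the work surface, if the arm or the gripper's body presses on something with over 40 N, if the wrist force passes 120 N, or if a joint passes its speed limit or range.

## Working session

There is one attempt and no reset: what is moved stays moved. The work goes in short steps, Python scripts to look and compute and a tool call to move; the robot and the scene stay as the last step left them, time stands still between calls to the robot, and variables do not carry over. Pictures are saved under pics/ and viewed, at most 10 in all, crops included, and the job is handed in when it is done.

Besides the shell and the picture viewer there is one more tool, called after "Emit:" in YAML: its name, and indented under it one key for each argument. drive_tool: Moves the arm, as the interface text tells. Its arguments: {"type":"object","properties":{"deltas":{"type":"array","items":{"type":"array","items":{"type":"array","items":{"type":"number"}}}},"newtons":{"type":"number"}},"required":["deltas"]}

```bash
mkdir -p pics
cat > h.py <<'E'
import numpy as np,cv2
from workcell import *
def snap(n,f):
    p,d=read_camera(n); cv2.imwrite(f'pics/{f}.png',p[:,:,::-1]); np.save(f'pics/{f}.npy',d); return p,d
def ray(n,u,v,z):
    c=calibration(n);K=c['mtx'];T=c['world_from_camera']
    d=np.linalg.inv(K)@[u,v,1]; d=T[:3,:3]@[d[0],-d[1],-d[2]]; o=T[:3,3]
    return o+d*(z-o[2])/d[2]
E
python3 - <<'E'
from h import *
s=get_state();print({k:np.round(v,3) for k,v in s.items()})
for n in('scene','top'):
    snap(n,n+'0');c=calibration(n);print({k:np.round(v,3) for k,v in c.items()})
E
```

```text
{'clock': np.float64(0.0), 'joint_pos': array([ 1.012,  0.314,  0.045,  1.304, -0.   ,  1.431]), 'qvel': array([-0.   , -0.   , -0.002, -0.001,  0.001,  0.001]), 'tau': array([ 0.0000e+00, -4.8063e+01,  2.9853e+01,  1.9000e-02,  0.0000e+00,
       -0.0000e+00]), 'tcp_pos': array([0.234, 0.525, 0.23 ]), 'orientation': array([-0.   ,  0.208,  0.978, -0.001]), 'wrist_force': array([ 0.328, -0.298,  0.392]), 'ft_torque': array([-0.021, -0.022,  0.018]), 'grip_force': np.float64(0.0), 'finger_gap': np.float64(0.085)}
{'mtx': array([[416.792,   0.   , 282.721],
       [  0.   , 416.792, 207.214],
       [  0.   ,   0.   ,   1.   ]]), 'world_from_camera': array([[ 0.723,  0.353, -0.593, -0.096],
       [-0.69 ,  0.376, -0.618, -0.502],
       [ 0.004,  0.857,  0.516,  0.597],
       [ 0.   ,  0.   ,  0.   ,  1.   ]])}
{'mtx': array([[431.618,   0.   , 277.677],
       [  0.   , 431.618, 215.212],
       [  0.   ,   0.   ,   1.   ]]), 'world_from_camera': array([[-0.03 ,  0.998, -0.056,  0.477],
       [-0.999, -0.03 , -0.01 ,  0.107],
       [-0.012,  0.055,  0.998,  1.067],
       [ 0.   ,  0.   ,  0.   ,  1.   ]])}
```

View pics/top0.png

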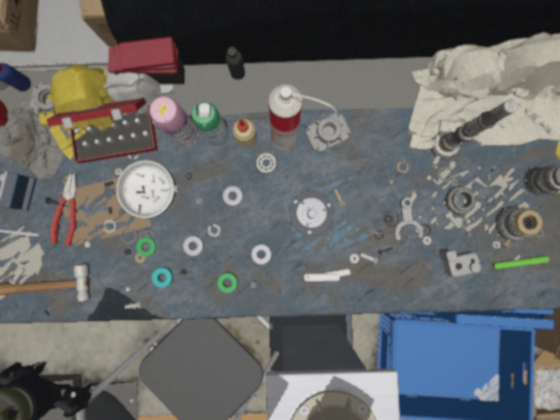

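View pics/scene0.png

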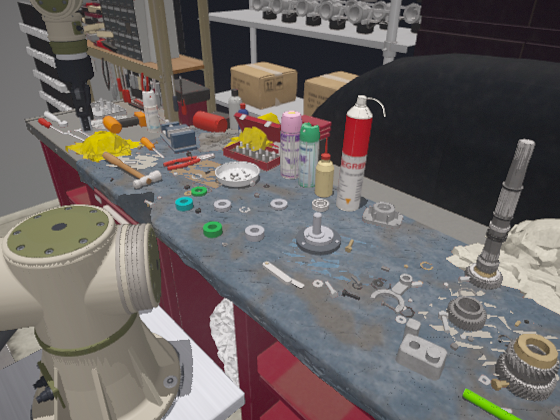

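Top view: the candidate rings are plain grey at (232,196), (193,246) and (261,254). Look-alikes to leave alone are green at (146,246) and (227,283), turquoise at (162,277), and the bearing at (265,162). The stage is at (311,212). Next I measure the thicknesses and check them in a close crop.

```bash
cat >> h.py <<'E'
def blob(p,u,v,r=20):
    "outer contour of the bright grey ring around u,v: ellipse centre"
    h=cv2.cvtColor(p,cv2.COLOR_RGB2HSV)
    m=((h[:,:,1]<45)&(h[:,:,2]>125)).astype(np.uint8)
    w=np.zeros_like(m);cv2.circle(w,(u,v),r,1,-1);m&=w
    cs,_=cv2.findContours(m,cv2.RETR_EXTERNAL,cv2.CHAIN_APPROX_NONE)
    return cv2.fitEllipse(max(cs,key=cv2.contourArea)),m
E
python3 - <<'E'
from h import *
p=cv2.imread('pics/top0.png')[:,:,::-1].copy();d=np.load('pics/top0.npy')
c=calibration('top');K=c['mtx'];T=c['world_from_camera']
vv,uu=np.mgrid[:420,:560]
P=np.stack([(uu-K[0,2])/K[0,0]*d,-(vv-K[1,2])/K[1,1]*d,-d],-1)@T[:3,:3].T+T[:3,3]
Z=P[:,:,2]
for u,v in[(232,196),(193,246),(261,254),(311,212),(265,162)]:
    e,m=blob(p,u,v,16)
    b=Z[(np.hypot(uu-u,vv-v)<24)&(np.hypot(uu-u,vv-v)>17)]
    zz=Z[cv2.erode(m,np.ones((2,2)))>0]
    h=np.median(zz)-np.median(b)
    print((u,v),np.round(e[0],1),np.round(e[1],1),'h',h.round(4),np.median(b).round(4),'w',ray('top',*e[0],max(h,.01)).round(4))
big=cv2.resize(p[140:300,130:350],None,fx=3.6,fy=3.6,interpolation=cv2.INTER_CUBIC)
cv2.imwrite('pics/crop1.png',big[:,:,::-1])
E
```

```text
(232, 196) [232.2 195.4] [19.7 20.3] h 0.0101 -0.0012 w [0.5878 0.2287 0.0101]
(193, 246) [192.2 245.6] [19.9 20.4] h 0.0136 -0.0006 w [0.4674 0.3289 0.0136]
(261, 254) [260.8 254. ] [20.1 20.6] h 0.0189 0.0 w [0.4424 0.1618 0.0189]
(311, 212) [311.1 212.3] [30.3 30.7] h 0.0136 0.0124 w [0.5402 0.0362 0.0136]
(265, 162) [265.7 162.4] [19.7 20. ] h 0.0131 -0.0005 w [0.6666 0.1439 0.0131]
```

View pics/crop1.png

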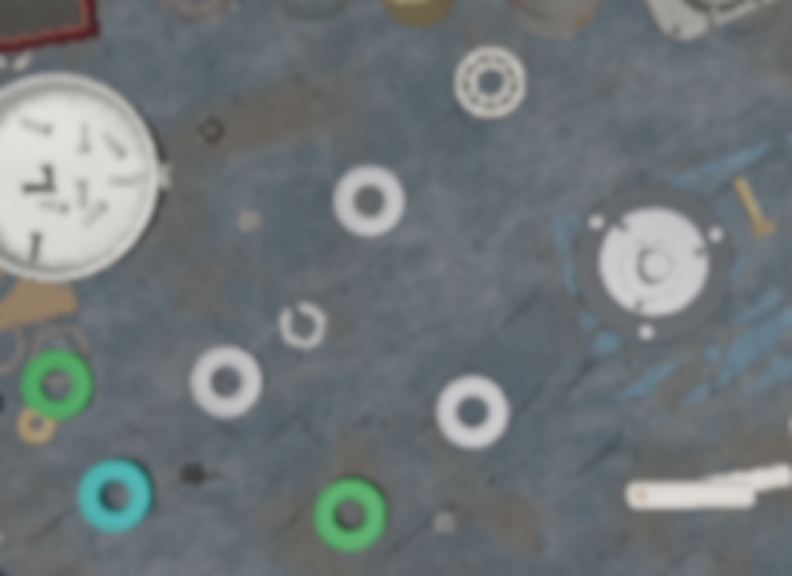

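The crop shows three plain grey rings: thin at (232,196), middle at (192,246) and thick at (261,254). The green and turquoise rings and the bearing are clearly different. Next I locate the arbor top in both views.

Run:
```python
from h import *
p=cv2.imread('pics/top0.png')[:,:,::-1].copy()
e,_=blob(p,311,212,16);print('disc',ray('top',*e[0],.026).round(4))
for n in('top','scene'):
    d=np.load(f'pics/{n}0.npy');c=calibration(n);K=c['mtx'];T=c['world_from_camera']
    vv,uu=np.mgrid[:420,:560]
    P=np.stack([(uu-K[0,2])/K[0,0]*d,-(vv-K[1,2])/K[1,1]*d,-d],-1)@T[:3,:3].T+T[:3,3]
    near=np.hypot(P[:,:,0]-.54,P[:,:,1]-.036)<.04
    for lo,hi in((.078,.09),(.05,.078),(.02,.028)):
        m=near&(P[:,:,2]>lo)&(P[:,:,2]<hi)
        if m.sum(): print(n,lo,m.sum(),P[m].mean(0).round(4),'pix',uu[m].mean().round(1),vv[m].mean().round(1),np.ptp(uu[m]),np.ptp(vv[m]),'ray',ray(n,uu[m].mean(),vv[m].mean(),.082).round(4))
a=cv2.imread('pics/top0.png')[190:235,288:334];b=cv2.imread('pics/scene0.png')[203:258,290:346]
a=cv2.resize(a,(390,390),interpolation=cv2.INTER_CUBIC);b=cv2.resize(b,(390,390),interpolation=cv2.INTER_CUBIC)
cv2.imwrite('pics/crop2.png',np.hstack([a,b]))
```

```text
disc [0.5394 0.037  0.026 ]
top 0.078 57 [0.5333 0.0393 0.0814] pix 311.8 213.5 8 7 ray [0.5332 0.0393 0.082 ]
top 0.05 11 [0.5278 0.0443 0.0656] pix 309.3 216.3 7 5 ray [0.527  0.0454 0.082 ]
top 0.02 473 [0.5404 0.0371 0.0251] pix 311.1 211.9 28 29 ray [0.5369 0.0409 0.082 ]
scene 0.078 33 [0.5326 0.0382 0.0803] pix 316.8 214.8 8 4 ray [0.5305 0.0364 0.082 ]
scene 0.05 81 [0.5286 0.0343 0.0649] pix 316.5 221.6 8 11 ray [0.5086 0.0171 0.082 ]
scene 0.02 295 [0.5345 0.0295 0.0245] pix 318.9 235.7 28 17 ray [ 0.471 -0.024  0.082]
```

View pics/crop2.png

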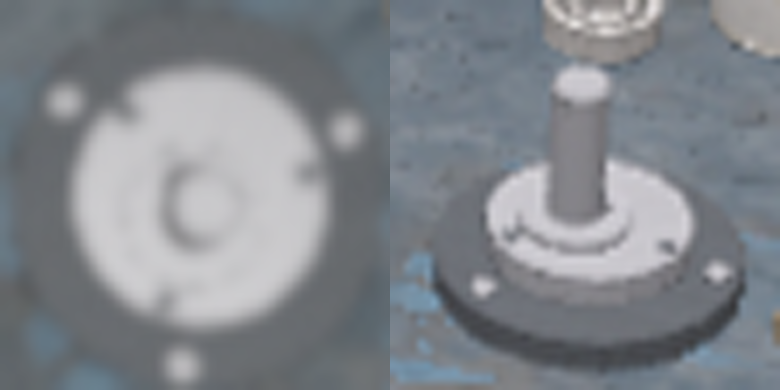

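Arbor top is near (0.533, 0.039), about 6 mm from the disc centre, mostly toward -x. In the left crop it sits at about (205,205), and in the right crop it stands upright at (580,85). Next I move above the thick spacer and square up the yaw (-24° about tool z).

Emit:
drive_tool:
  deltas:
    - [[0,-0.338,-0.247,0.05,0,0,-24],[0,-0.338,-0.247,0.05,0,0,-24],[0,-0.338,-0.247,0.05,0,0,-24],[0,-0.338,-0.247,0.05,0,0,-24],[0,-0.338,-0.247,0.1,0,0,-24],[0,-0.338,-0.247,0.13,0,0,-24],[0,-0.338,-0.247,0.15,0,0,-24],[0,-0.338,-0.247,0.15,0,0,-24],[0,-0.338,-0.247,0.15,0,0,-24],[0,-0.338,-0.247,0.15,0,0,-24]]
  newtons: 40

```text
clock: 1.35
tcp_pos: [0.4421, 0.1627, 0.0818]
orientation: [-0.0, -0.0, 1.0, 0.0]
wrist_force: [-0.8, -0.1, 0.4]
finger_gap: 0.0856
grip_force: 0.0
```

Emit:
drive_tool:
  deltas:
    - [[0,0,-0.001,0.05,0,0,0],[0,0,-0.001,0.07,0,0,0],[0,0,-0.001,0.08,0,0,0],[0,0,-0.001,0.08,0,0,0],[255,0,-0.001,0.08,0,0,0],[255,0,-0.001,0.08,0,0,0],[255,0,-0.001,0.08,0,0,0],[255,0,-0.001,0.08,0,0,0],[255,0,-0.001,0.08,0,0,0],[255,0,-0.001,0.08,0,0,0]]

```text
clock: 2.6
tcp_pos: [0.4431, 0.1616, 0.0025]
orientation: [0.001, 0.0, 1.0, 0.001]
wrist_force: [-1.7, 0.1, 5.6]
finger_gap: 0.046
grip_force: 40.8
```

Emit:
drive_tool:
  deltas:
    - [[255,0,0,-0.02,0,0,0],[255,0,0,-0.06,0,0,0],[255,0,0,-0.11,0,0,0],[255,-0.03,-0.04,-0.12,0,0,0],[255,-0.07,-0.09,-0.12,0,0,0],[255,-0.091,-0.123,-0.12,0,0,0],[255,-0.091,-0.123,-0.12,0,0,0],[255,-0.091,-0.123,-0.12,0,0,0],[255,-0.091,-0.123,-0.12,0,0,0]]

```text
clock: 3.72
tcp_pos: [0.5323, 0.0391, 0.1212]
orientation: [-0.0, -0.001, 1.0, 0.0]
wrist_force: [0.4, -0.5, -1.3]
finger_gap: 0.0455
grip_force: 42.4
```

Run:
```python
from h import *
p,d=snap('scene','s1');s=get_state();print(s['tcp_pos'],s['wrist_force'],s['finger_gap'],s['ft_torque'])
a=p[130:260,240:400];cv2.imwrite('pics/s1c.png',cv2.resize(a,None,fx=4.5,fy=4.5,interpolation=cv2.INTER_CUBIC)[:,:,::-1])
```

```text
[0.53241988 0.03919444 0.12128387] [ 0.61013651 -0.65658115 -2.07064512] 0.04571902636459144 [-0.00808744  0.01907949  0.0492452 ]
```

View pics/s1c.png

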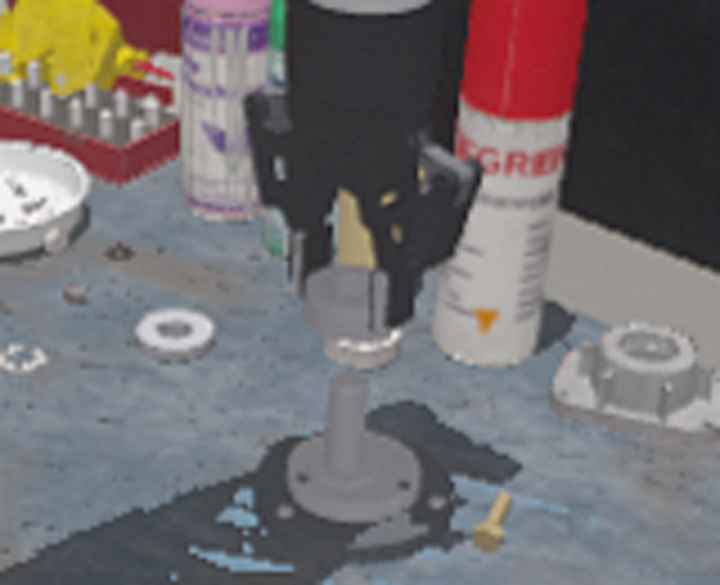

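The ring is held level, at about (345,300) in the crop, above the arbor top at (347,380). I correct x slightly and go down gently to feel for contact.

Emit:
drive_tool:
  deltas:
    - [[255,-0.0015,0,0.02,0,0,0],[255,-0.0015,0,0.03,0,0,0],[255,-0.0015,0,0.033,0,0,0],[255,-0.0015,0,0.035,0,0,0],[255,-0.0015,0,0.036,0,0,0],[255,-0.0015,0,0.037,0,0,0],[255,-0.0015,0,0.038,0,0,0],[255,-0.0015,0,0.038,0,0,0]]

```text
clock: 4.78
tcp_pos: [0.5347, 0.0382, 0.0833]
orientation: [0.0, 0.0, 1.0, 0.0]
wrist_force: [-0.4, -0.2, -3.0]
finger_gap: 0.0457
grip_force: 42.4
```

Emit:
drive_tool:
  deltas:
    - [[255,0,0,0.001,0,0,0],[255,0,0,0.002,0,0,0],[255,0,0,0.003,0,0,0],[255,0,0,0.003,0,0,0]]

```text
clock: 5.28
tcp_pos: [0.5346, 0.0383, 0.0802]
orientation: [-0.0, -0.0, 1.0, 0.0]
wrist_force: [-0.5, -0.4, -1.4]
finger_gap: 0.0458
grip_force: 42.4
```

Emit:
drive_tool:
  deltas:
    - [[255,0,0,0.001,0,0,0],[255,0,0,0.002,0,0,0],[255,0,0,0.003,0,0,0],[255,0,0,0.004,0,0,0],[255,0,0,0.005,0,0,0],[255,0,0,0.005,0,0,0]]

```text
clock: 6.02
tcp_pos: [0.5347, 0.0383, 0.0752]
orientation: [-0.0, -0.0, 1.0, 0.0]
wrist_force: [-0.4, 0.1, -2.3]
finger_gap: 0.046
grip_force: 42.4
```

It is below the arbor top with no force, so it is threaded. Continuing down.

Emit:
drive_tool:
  deltas:
    - [[255,0,0,0.005,0,0,0],[255,0,0,0.01,0,0,0],[255,0,0,0.015,0,0,0],[255,0,0,0.02,0,0,0],[255,0,0,0.025,0,0,0],[255,0,0,0.03,0,0,0],[255,0,0,0.035,0,0,0],[255,0,0,0.038,0,0,0],[255,0,0,0.04,0,0,0],[255,0,0,0.04,0,0,0]]

```text
clock: 7.28
tcp_pos: [0.5347, 0.0383, 0.0352]
orientation: [-0.0, -0.0, 1.0, 0.0]
wrist_force: [1.4, 0.3, -2.7]
finger_gap: 0.0462
grip_force: 42.4
```

Emit:
drive_tool:
  deltas:
    - [[255,0,0,0.001,0,0,0],[255,0,0,0.0015,0,0,0],[255,0,0,0.002,0,0,0],[255,0,0,0.0025,0,0,0],[255,0,0,0.003,0,0,0],[255,0,0,0.003,0,0,0]]

```text
clock: 8.02
tcp_pos: [0.5347, 0.0383, 0.0326]
orientation: [0.0, -0.0, 1.0, 0.0]
wrist_force: [-1.3, -0.2, 1.4]
finger_gap: 0.0457
grip_force: 42.8
```

Emit:
drive_tool:
  deltas:
    - [[255,0,0,0.0005,0,0,0],[255,0,0,0.001,0,0,0],[255,0,0,0.001,0,0,0]]

```text
clock: 8.4
tcp_pos: [0.5347, 0.0383, 0.0325]
orientation: [0.0, -0.0, 1.0, -0.0]
wrist_force: [-3.6, -0.6, 10.8]
finger_gap: 0.0462
grip_force: 43.7
```

Seated: z stopped moving and the force reads 11 N. I release and go to the middle spacer.

Emit:
drive_tool:
  deltas:
    - [[0,0,0,0,0,0,0],[0,0,0,0,0,0,0],[0,0,0,-0.001,0,0,0],[0,0,0,-0.001,0,0,0],[0,0,0,-0.03,0,0,0],[0,0,0,-0.085,0,0,0]]

```text
clock: 9.15
tcp_pos: [0.5327, 0.0383, 0.1149]
orientation: [-0.003, 0.0, 1.0, 0.0]
wrist_force: [0.1, 0.1, -0.3]
finger_gap: 0.0851
grip_force: 0.0
```

Emit:
drive_tool:
  deltas:
    - [[0,0.01,0.05,0,0,0,0],[0,0.025,0.11,0,0,0,0],[0,0.04,0.17,0,0,0,0],[0,0.055,0.23,0,0,0,0],[0,0.067,0.29,0.02,0,0,0],[0,0.067,0.29,0.05,0,0,0],[0,0.067,0.29,0.05,0,0,0],[0,0.067,0.29,0.05,0,0,0]]

```text
clock: 10.15
tcp_pos: [0.4681, 0.3279, 0.067]
orientation: [0.0, 0.0, 1.0, 0.0]
wrist_force: [0.1, 0.3, 1.0]
finger_gap: 0.0858
grip_force: 0.0
```

Run:
```python
from h import *
p,d=snap('top','t2');s=get_state();print(s['tcp_pos'],s['finger_gap'])
for u,v in[(232,196),(311,212)]:
    e,m=blob(p,u,v,16);print(np.round(e,1) if 0 else e)
q=snap('scene','s2')[0]
a=cv2.resize(p[185:240,283:339],(390,390),interpolation=cv2.INTER_CUBIC);b=cv2.resize(q[195:258,285:349],(390,390),interpolation=cv2.INTER_CUBIC)
cv2.imwrite('pics/c3.png',np.hstack([a,b])[:,:,::-1])
```

```text
[0.46868646 0.32787384 0.06746406] 0.08522158000877197
((232.23202514648438, 195.39710998535156), (19.834087371826172, 20.539260864257812), 135.67135620117188)
((311.1194763183594, 212.23876953125), (30.342220306396484, 30.724170684814453), 58.743350982666016)
```

View pics/c3.png

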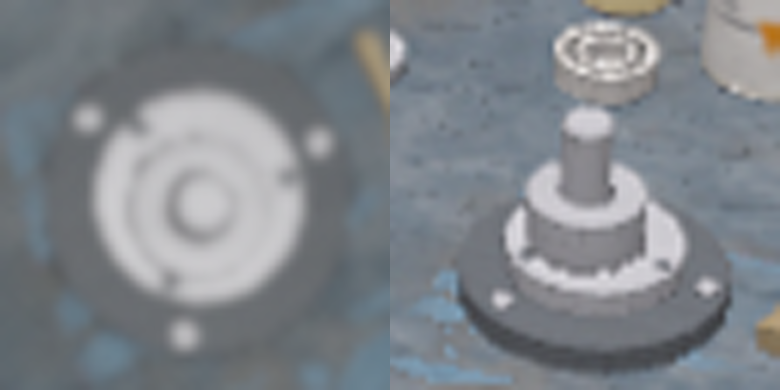

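The thick spacer lies flat on the shoulder, at about (585,215) in the right crop. Next I pick the middle one.

Emit:
drive_tool:
  deltas:
    - [[0,0.0005,0.001,0.04,0,0,0],[0,0.0005,0.001,0.06,0,0,0],[0,0.0005,0.001,0.0645,0,0,0],[0,0.0005,0.001,0.0645,0,0,0],[255,0.0005,0.001,0.0645,0,0,0],[255,0.0005,0.001,0.0645,0,0,0],[255,0.0005,0.001,0.0645,0,0,0],[255,0.0005,0.001,0.0645,0,0,0],[255,0.0005,0.001,0.0645,0,0,0],[255,0.0005,0.001,0.0645,0,0,0]]

```text
clock: 11.5
tcp_pos: [0.4679, 0.3295, 0.0033]
orientation: [0.001, -0.0, 1.0, 0.0]
wrist_force: [-1.0, -1.4, 5.9]
finger_gap: 0.0462
grip_force: 39.9
```

Emit:
drive_tool:
  deltas:
    - [[255,0,0,-0.02,0,0,0],[255,0,0,-0.06,0,0,0],[255,0,0,-0.11,0,0,0],[255,-0.01,-0.05,-0.12,0,0,0],[255,-0.025,-0.11,-0.12,0,0,0],[255,-0.04,-0.17,-0.12,0,0,0],[255,-0.055,-0.23,-0.12,0,0,0],[255,-0.0665,-0.291,-0.12,0,0,0],[255,-0.0665,-0.291,-0.12,0,0,0],[255,-0.0665,-0.291,-0.12,0,0,0],[255,-0.0665,-0.291,-0.12,0,0,0]]

```text
clock: 12.88
tcp_pos: [0.5332, 0.0396, 0.1217]
orientation: [-0.0, -0.001, 1.0, 0.0]
wrist_force: [0.0, 0.3, -1.3]
finger_gap: 0.0459
grip_force: 41.6
```

Emit:
drive_tool:
  deltas:
    - [[255,-0.0008,-0.0006,0.02,0,0,0],[255,-0.0008,-0.0006,0.03,0,0,0],[255,-0.0008,-0.0006,0.033,0,0,0],[255,-0.0008,-0.0006,0.035,0,0,0],[255,-0.0008,-0.0006,0.036,0,0,0],[255,-0.0008,-0.0006,0.037,0,0,0],[255,-0.0008,-0.0006,0.038,0,0,0],[255,-0.0008,-0.0006,0.039,0,0,0],[255,-0.0008,-0.0006,0.039,0,0,0]]

```text
clock: 14.0
tcp_pos: [0.5345, 0.0377, 0.0828]
orientation: [0.0, 0.0, 1.0, 0.0]
wrist_force: [-0.5, 0.9, -1.5]
finger_gap: 0.0459
grip_force: 41.6
```

Emit:
drive_tool:
  deltas:
    - [[255,0,0.0005,0.001,0,0,0],[255,0,0.0005,0.002,0,0,0],[255,0,0.0005,0.003,0,0,0],[255,0,0.0005,0.004,0,0,0],[255,0,0.0005,0.005,0,0,0],[255,0,0.0005,0.005,0,0,0]]

```text
clock: 14.75
tcp_pos: [0.5344, 0.0382, 0.0777]
orientation: [-0.0, -0.0, 1.0, 0.0]
wrist_force: [-0.3, 0.6, -2.1]
finger_gap: 0.0463
grip_force: 41.6
```

Threaded, no force. Expected seat is tcp z ≈ 0.053.

Emit:
drive_tool:
  deltas:
    - [[255,0,0,0.004,0,0,0],[255,0,0,0.008,0,0,0],[255,0,0,0.012,0,0,0],[255,0,0,0.016,0,0,0],[255,0,0,0.019,0,0,0],[255,0,0,0.021,0,0,0],[255,0,0,0.022,0,0,0],[255,0,0,0.022,0,0,0]]

```text
clock: 15.75
tcp_pos: [0.5346, 0.0382, 0.0558]
orientation: [0.0, -0.0, 1.0, 0.0]
wrist_force: [-0.6, -0.4, -1.9]
finger_gap: 0.0459
grip_force: 41.6
```

Emit:
drive_tool:
  deltas:
    - [[255,0,0,0.001,0,0,0],[255,0,0,0.0015,0,0,0],[255,0,0,0.002,0,0,0],[255,0,0,0.0025,0,0,0],[255,0,0,0.003,0,0,0],[255,0,0,0.003,0,0,0]]

```text
clock: 16.5
tcp_pos: [0.5346, 0.0382, 0.0533]
orientation: [0.0, -0.0, 1.0, 0.0]
wrist_force: [-3.0, 0.6, 4.5]
finger_gap: 0.0457
grip_force: 42.2
```

Contact at 0.0533, as expected. One small press, then release and go to the thin spacer.

Emit:
drive_tool:
  deltas:
    - [[255,0,0,0.0005,0,0,0],[255,0,0,0.0005,0,0,0]]

```text
clock: 16.75
tcp_pos: [0.5346, 0.0382, 0.0533]
orientation: [0.0, -0.0, 1.0, -0.0]
wrist_force: [-4.5, 0.3, 8.6]
finger_gap: 0.0457
grip_force: 42.6
```

Emit:
drive_tool:
  deltas:
    - [[0,0,0,0,0,0,0],[0,0,0,0,0,0,0],[0,0,0,-0.001,0,0,0],[0,0,0,-0.001,0,0,0],[0,0,0,-0.03,0,0,0],[0,0,0,-0.075,0,0,0]]

```text
clock: 17.5
tcp_pos: [0.5331, 0.0382, 0.1265]
orientation: [-0.002, -0.0, 1.0, 0.0]
wrist_force: [1.9, 0.5, -0.4]
finger_gap: 0.0853
grip_force: 0.0
```

Emit:
drive_tool:
  deltas:
    - [[0,-0.015,0.05,0,0,0,0],[0,-0.03,0.1,0,0,0,0],[0,-0.045,0.15,0,0,0,0],[0,-0.0535,0.19,0.03,0,0,0],[0,-0.0535,0.19,0.06,0,0,0],[0,-0.0535,0.19,0.06,0,0,0],[0,-0.0535,0.19,0.06,0,0,0]]

```text
clock: 18.38
tcp_pos: [0.5884, 0.2279, 0.0681]
orientation: [0.0, 0.0, 1.0, 0.0]
wrist_force: [-0.1, 0.1, 0.5]
finger_gap: 0.0857
grip_force: 0.0
```

Run:
```python
from h import *
s=get_state();print(s['tcp_pos'],s['finger_gap'])
q=snap('scene','s3')[0];p=snap('top','t3')[0]
a=cv2.resize(p[185:240,283:339],(390,390),interpolation=cv2.INTER_CUBIC);b=cv2.resize(q[195:258,285:349],(390,390),interpolation=cv2.INTER_CUBIC)
cv2.imwrite('pics/c4.png',np.hstack([a,b])[:,:,::-1])
```

```text
[0.58838482 0.22786515 0.06814797] 0.08574491402910712
```

View pics/c4.png

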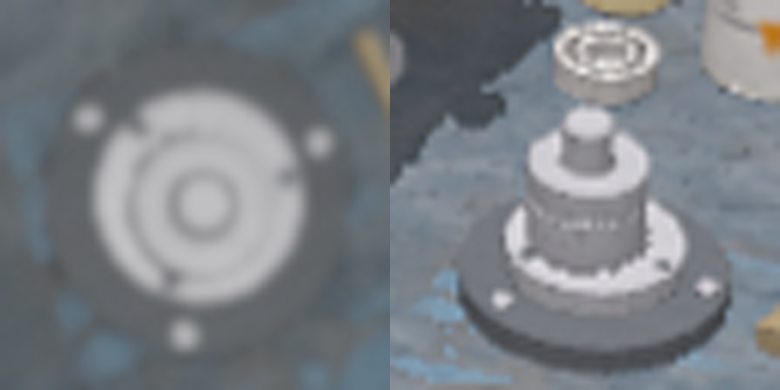

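Both rings are flush on the arbor, at about (588,190) in the right crop. Next I pick the thin spacer.

Emit:
drive_tool:
  deltas:
    - [[0,0,0.001,0.04,0,0,0],[0,0,0.001,0.06,0,0,0],[0,0,0.001,0.066,0,0,0],[0,0,0.001,0.066,0,0,0],[255,0,0.001,0.066,0,0,0],[255,0,0.001,0.066,0,0,0],[255,0,0.001,0.066,0,0,0],[255,0,0.001,0.066,0,0,0],[255,0,0.001,0.066,0,0,0],[255,0,0.001,0.066,0,0,0]]

```text
clock: 19.73
tcp_pos: [0.5888, 0.2292, 0.0031]
orientation: [0.001, -0.0, 1.0, 0.0]
wrist_force: [-1.7, -0.6, 7.5]
finger_gap: 0.0452
grip_force: 39.8
```

Emit:
drive_tool:
  deltas:
    - [[255,0,0,-0.02,0,0,0],[255,0,0,-0.06,0,0,0],[255,0,0,-0.11,0,0,0],[255,0.015,-0.05,-0.12,0,0,0],[255,0.03,-0.1,-0.12,0,0,0],[255,0.045,-0.15,-0.12,0,0,0],[255,0.054,-0.191,-0.12,0,0,0],[255,0.054,-0.191,-0.12,0,0,0],[255,0.054,-0.191,-0.12,0,0,0],[255,0.054,-0.191,-0.12,0,0,0]]

```text
clock: 20.98
tcp_pos: [0.5343, 0.0391, 0.1213]
orientation: [0.0, -0.001, 1.0, 0.0]
wrist_force: [-0.5, 0.8, -1.7]
finger_gap: 0.0455
grip_force: 41.2
```

Emit:
drive_tool:
  deltas:
    - [[255,0,0,0.02,0,0,0],[255,0,0,0.028,0,0,0],[255,0,0,0.033,0,0,0],[255,0,0,0.033,0,0,0]]

```text
clock: 21.48
tcp_pos: [0.5339, 0.0385, 0.0881]
orientation: [-0.0, -0.0, 1.0, 0.0]
wrist_force: [-0.7, -0.4, -1.6]
finger_gap: 0.045
grip_force: 41.2
```

Shift x by +1 mm, then thread on slowly.

Emit:
drive_tool:
  deltas:
    - [[255,-0.001,0,0,0,0,0],[255,-0.001,0,0.002,0,0,0],[255,-0.001,0,0.003,0,0,0],[255,-0.001,0,0.004,0,0,0],[255,-0.001,0,0.005,0,0,0],[255,-0.001,0,0.006,0,0,0],[255,-0.001,0,0.006,0,0,0]]

```text
clock: 22.35
tcp_pos: [0.5349, 0.0382, 0.0822]
orientation: [-0.0, -0.0, 1.0, 0.0]
wrist_force: [-0.7, 0.5, -1.3]
finger_gap: 0.0457
grip_force: 41.2
```

Emit:
drive_tool:
  deltas:
    - [[255,0,0,0.001,0,0,0],[255,0,0,0.002,0,0,0],[255,0,0,0.003,0,0,0],[255,0,0,0.003,0,0,0]]

```text
clock: 22.85
tcp_pos: [0.5349, 0.0381, 0.0792]
orientation: [-0.0, -0.0, 1.0, 0.0]
wrist_force: [0.3, -0.1, -1.5]
finger_gap: 0.0453
grip_force: 41.2
```

Threaded. Expected seat is about 0.067.

Emit:
drive_tool:
  deltas:
    - [[255,0,0,0.003,0,0,0],[255,0,0,0.006,0,0,0],[255,0,0,0.008,0,0,0],[255,0,0,0.01,0,0,0],[255,0,0,0.011,0,0,0],[255,0,0,0.0115,0,0,0],[255,0,0,0.012,0,0,0],[255,0,0,0.012,0,0,0]]

```text
clock: 23.85
tcp_pos: [0.5351, 0.0382, 0.0673]
orientation: [0.0, -0.0, 1.0, 0.0]
wrist_force: [0.1, 0.4, -0.4]
finger_gap: 0.0453
grip_force: 41.3
```

Emit:
drive_tool:
  deltas:
    - [[255,0,0,0.0005,0,0,0],[255,0,0,0.001,0,0,0],[255,0,0,0.001,0,0,0]]

```text
clock: 24.22
tcp_pos: [0.5352, 0.0381, 0.0671]
orientation: [0.0, -0.0, 1.0, -0.0]
wrist_force: [-2.7, 0.0, 5.8]
finger_gap: 0.0455
grip_force: 42.0
```

Seated. I release, retreat and check.

Emit:
drive_tool:
  deltas:
    - [[0,0,0,0,0,0,0],[0,0,0,0,0,0,0],[0,0,0,-0.001,0,0,0],[0,0,0,-0.001,0,0,0],[0,0,0,-0.03,0,0,0],[0,0,0,-0.08,0,0,0],[0,0,0.05,-0.1,0,0,0],[0,0,0.1,-0.1,0,0,0],[0,0,0.15,-0.1,0,0,0],[0,0,0.2,-0.1,0,0,0],[0,0,0.2,-0.1,0,0,0]]

```text
clock: 25.6
tcp_pos: [0.5346, 0.2413, 0.1661]
orientation: [0.0, -0.002, 1.0, 0.0]
wrist_force: [-0.8, -0.9, -0.6]
finger_gap: 0.0853
grip_force: 0.0
```

Run:
```python
from h import *
q=snap('scene','s4')[0];p=snap('top','t4')[0]
a=cv2.resize(p[185:240,283:339],(390,390),interpolation=cv2.INTER_CUBIC);b=cv2.resize(q[195:258,285:349],(390,390),interpolation=cv2.INTER_CUBIC)
cv2.imwrite('pics/c5.png',np.hstack([a,b])[:,:,::-1])
```

```text
(no output)
```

View pics/c5.png

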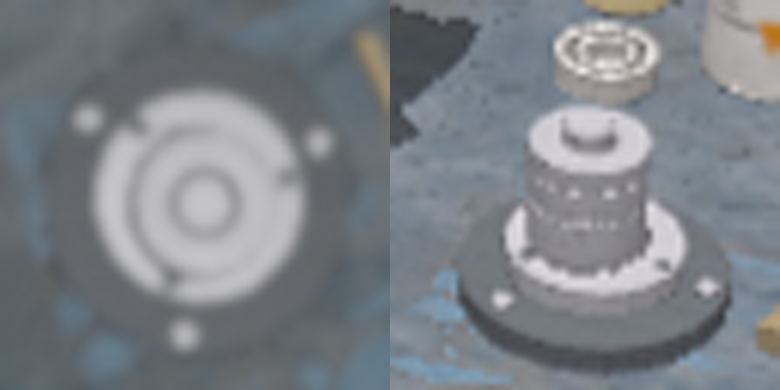

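The pack is complete and flat, with the arbor tip showing at (588,135) in the right crop. Handing in.

```bash
python3 -c "
from workcell import *
print(hand_in())"
```

```text
the job is handed in; nothing more can be done
None
```

The spacer pack is built and handed in after about 26 s: thick, middle, then thin spacer, each guided down until it seated against the shoulder or the spacer below, with contact force readings of no more than 11 N.

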